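# Sweep used tube caps through the gate into the waste slot

## Task

Sweep the three loose flat tube caps lying on the raised steel tray through the narrow gate in its far fence, one at a time, so that each drops into the waste slot behind the gate. They are contaminated, so do not pick them up: only push them along the tray with the fingertips. Leave everything else on the tray and the counter where it stands.

Things in the scene. Friction and masses are not known exactly. Their poses are not given: they have to be found in the camera images.
- station: Fixed steel tray, 256 x 330 x 85 mm. Origin under it at table level; x points out through the gate (away from the robot, up to 0.4 rad aside), z up. Tray floor: z = 85 mm, x -125 to 50, y -160 to 160 mm. Fence 18 mm high all round, 5 mm thick, but 20 mm (x 50 to 70) at the far end, where the gate is; the slot lies behind it.
- gate (a point): Middle of the gate at the tray floor, on the inner face of the far fence: the gate is a straight throat 48 mm wide in y and 20 mm long (station x = 50 to 70 mm, y = -24 to 24 mm) whose floor is level with the tray. Axes as the station's.
- slot (a point): Middle of the open mouth of the waste slot, level with the tray floor. The slot is 50 mm in x (station x 70 to 120 mm), 160 mm wide in y and 79 mm deep; its clear end and far walls rise 18 mm above the tray floor. It starts right at the end of the gate: a cap falls in once its centre is past that edge. Axes as the station's.
- cap_a: Used blue screw cap of a 50 ml tube, a plain disc 34 mm across and 13 mm high, about 15 g, lying loose and flat on the tray floor (three alike). Origin at the centre of the disc; its z axis is the disc's axis.
- cap_b: Used blue screw cap of a 50 ml tube, a plain disc 34 mm across and 13 mm high, about 15 g, lying loose and flat on the tray floor (three alike). Origin at the centre of the disc; its z axis is the disc's axis.
- cap_c: Used blue screw cap of a 50 ml tube, a plain disc 34 mm across and 13 mm high, about 15 g, lying loose and flat on the tray floor (three alike). Origin at the centre of the disc; its z axis is the disc's axis.
- jar: White specimen jar with a blue lid, 37 mm across, 50 mm high, standing on the tray in one of the two corners beside the gate, about 132 mm to the side of the gate's middle line. Loose; not part of the job, leave it standing where it is. Origin at the centre of its underside.
- stand: Square grey foot, 34 x 34 x 22 mm, holding a small upright capped tube, 62 mm high in all, standing on the tray in the other corner beside the gate. Loose; not part of the job, leave it standing where it is. Origin at the centre of its underside.
- spray: Bottle 60 mm across and 170 mm high on the counter to the right of the station. Loose; not part of the job, leave it standing where it is. Origin at the centre of its underside.
- reagent: Amber jar 64 mm across and 100 mm high on the counter to the right of the station. Loose; not part of the job, leave it standing where it is. Origin at the centre of its underside.
- gauze_box: Cardboard box 120 x 80 x 50 mm on the counter to the left of the station. Loose; not part of the job, leave it standing where it is. Origin at the centre of its underside.
- marker: Black marker pen, 12 mm thick and 120 mm long, lying on the counter to the right of the station. Loose; not part of the job, leave it standing where it is. Origin at the centre of its underside.
- beaker: Clear beaker 70 mm across and 90 mm high on the counter, behind the station to the right. Loose; not part of the job, leave it standing where it is. Origin at the centre of its underside.
Not all that is in view belongs to the job. Leave any green look-alike of the cap_b alone. Leave any brown look-alike of the cap_c alone.

How it is judged (in metres and radians):
On the way, in this order (a step that is already met when the one before it is completed fails the run):
1. a first cap is down in the slot (((x of cap_a in the frame of station between 0.07 and 0.12 m and y of cap_a in the frame of station between -0.08 and 0.08 m and z of cap_a in the frame of station below 0.075 m) or (x of cap_b in the frame of station between 0.07 and 0.12 m and y of cap_b in the frame of station between -0.08 and 0.08 m and z of cap_b in the frame of station below 0.075 m) or (x of cap_c in the frame of station between 0.07 and 0.12 m and y of cap_c in the frame of station between -0.08 and 0.08 m and z of cap_c in the frame of station below 0.075 m))), for 0.1 s.
2. a second cap is down in the slot ((((x of cap_a in the frame of station between 0.07 and 0.12 m and y of cap_a in the frame of station between -0.08 and 0.08 m and z of cap_a in the frame of station below 0.075 m) and (x of cap_b in the frame of station between 0.07 and 0.12 m and y of cap_b in the frame of station between -0.08 and 0.08 m and z of cap_b in the frame of station below 0.075 m)) or ((x of cap_a in the frame of station between 0.07 and 0.12 m and y of cap_a in the frame of station between -0.08 and 0.08 m and z of cap_a in the frame of station below 0.075 m) and (x of cap_c in the frame of station between 0.07 and 0.12 m and y of cap_c in the frame of station between -0.08 and 0.08 m and z of cap_c in the frame of station below 0.075 m)) or ((x of cap_b in the frame of station between 0.07 and 0.12 m and y of cap_b in the frame of station between -0.08 and 0.08 m and z of cap_b in the frame of station below 0.075 m) and (x of cap_c in the frame of station between 0.07 and 0.12 m and y of cap_c in the frame of station between -0.08 and 0.08 m and z of cap_c in the frame of station below 0.075 m)))), for 0.1 s.
3. the third cap is down in the slot (x of cap_a in the frame of station between 0.07 and 0.12 m and y of cap_a in the frame of station between -0.08 and 0.08 m and z of each of cap_a, cap_b, cap_c in the frame of station below 0.075 m and x of cap_b in the frame of station between 0.07 and 0.12 m and y of cap_b in the frame of station between -0.08 and 0.08 m and x of cap_c in the frame of station between 0.07 and 0.12 m and y of cap_c in the frame of station between -0.08 and 0.08 m), for 0.1 s.
At the end, for the whole second after the job is handed in: All three caps lie still in the slot, each with its centre between the slot's walls and at least 10 mm below the tray floor; they went in one after another; no cap was lifted and no other thing was displaced (all of step 3 and linear speed of each of cap_a, cap_b, cap_c below 0.03 m/s); the robot touches nothing.
It fails at once if a cap was picked up (its centre more than 20 mm above the tray floor, that is raised by more than about 13 mm) (z of any of cap_a, cap_b, cap_c in the frame of station above 0.105 m).
It fails at once if a bystander was moved more than 20 mm or tipped (distance of any of jar, stand, spray, reagent, gauze_box, marker, beaker from where it was at the start of the episode above 0.02 m or angle between any of jar, stand, spray, reagent, gauze_box, beaker's own z axis and vertical above 0.4 rad).
It also fails if it takes over 70 s, if anything falls off the work surface, if the arm or the gripper's body presses on something with over 40 N, if the wrist force passes 120 N, or if a joint passes its speed limit or range.

## Robot

A 6-joint arm with a two-finger parallel gripper is mounted at the origin on the work surface. World frame = base frame: x ahead of the robot, y to its left, z up, the work surface at z = 0. Lengths are in mm, angles in rad, forces in N, time in s.
With the tool pointing down it reaches from about 275 to 750 mm from the base axis. Payload 10.2 kg.
Tool frame: the origin (TCP) lies midway between the tips of the shut fingers; the grasp point (between the pads) lies 19 mm behind it; z points along the fingers, y is the line along which they close (so a half turn about z gives the same grasp; the last joint's range is limited). The gripper opens to 85 mm and grips with 20 to 120 N. Pads are 22 mm wide; open, the fingers measure 114 mm over their backs; the gripper's body (76 mm by 85 mm) begins 54 mm behind the grasp point. The pads swing forward as they close: fully open they stand 13 mm farther back than shut.
Start: joints at [-1.412, 0.313, 1.498, -0, 1.331, -0.223], TCP at [195.598, -487.209, 231.294] pointing down, gripper open.
Joint ranges: [-2.94, 2.94], [-0.97, 2.17], [0.19, 2.56], [-1.23, 4.37], [0.02, 3.11], [-2.88, 2.88]. Speed limits (rad/s): [2.39, 2.39, 3.01, 3.14, 3.14, 3.14].

## Interface

Orientations are given as a unit quaternion [w, x, y, z].
In Python, from rig import sense, capture, finish_job, find_in, place_of gives the robot as it stands. The module is installed in compiled form; this text tells all that it offers.
- The arm moves only by the shell command python3 -m jog 'ROWS' [FORCE]. ROWS is JSON, a list of rows, each an object of numbers: "tx", "ty", "tz": the shift along the tool's x, y, z in mm; "ax", "ay", "az": the turn, a rotation vector about the tool's x, y, z in rad; "jaw": the closure, from -1 (fully open) to 1 (shut), so that 0 is half open. In form: [{"tx": .., "ty": .., "tz": .., "ax": .., "ay": .., "az": .., "jaw": ..}, ...]. A call has 1 to 5 rows; each row shifts and turns the commanded pose from where the row before left it, along the tool's axes as they then stand; what a row does not reach is not made up. A row lasts 1/8 s, in which the tool goes at most 62.5 mm and 10.7 degrees, less where a joint would pass 70% of its speed; a pose out of reach is approached as far as the arm can. A call with a gripper value outside its range is refused whole. The fingers move at their own pace and stop on an object; FORCE is the grip in N (left out, the last holds). Time passes only in rows, so rows that do not move let the fingers close. It gives the time, the measured TCP pose, the force, the opening and the grip force at its end, in the units of the state.
- sense(): the state, without advancing time (a new reading comes with each control period).
- capture(name): name is "scene" or "top" or "wrist"; returns a dict with "color" (420x560x3 uint8, red, green, blue), "depth" (420x560 float32, mm along the optical axis (not along the pixel's ray), 0 where there is no reading), "fx", "fy", "cx", "cy" (pixels), "camera_from_world" (4x4, takes a point from world to camera coordinates); the wrist camera has in their place "mount" (4x4, takes a point from camera to tool coordinates, whose origin is the TCP and whose axes are the flange's). Camera axes: x right, y up, looking along -z (the intrinsics and any distortion apply to the point x, -y, -z); pixel columns grow to the right and rows downward; lengths in mm; the calibration is good to about 2 mm. The wrist camera is an equidistant fisheye: a pixel r from the principal point sees the ray r / f radians off the axis. A picture is of the moment at which its call begins: read the wrist's pose just before it.
- finish_job(): hands the job in; it is judged then, once.
Trained networks look in the newest picture that a camera, given by its name, has taken for a name from the list of things; names that differ only in an ending like _2 or _b are one class to them, and where a whole thing is asked for, a point or a joint stands for the part that bears it (a point fixed in the world has none). Each returns a list of dicts, best first, with "conf" (0 to 1); they miss things now and then, are a little off and sometimes report something else, mostly with a low value. They report only what shows in the picture. A call takes as long as a camera call. They do not tell look-alikes from the thing itself.
- find_in(query, camera): "centre" ([column, row] in pixels, amid what is visible of it).
- place_of(query, camera): "centre" ([column, row] in pixels: a listed point, or the origin of a listed thing).
The state is a dict: "time_s": time; "joints": joint angles; "dq": joint speeds; "tau": joint torques, N m; "eef_pos": TCP position; "ee_rot": TCP orientation; "force": force on the tool from outside, world axes, zero at the start; "wrist_torque": the same for the moment, N m; "grip_width": opening from 0.0 (shut) to 1.0 (fully open); "grip_force": force on a finger pad.
Only numpy, scipy, OpenCV 4.12 (cv2) and the standard library are available. Lean on these libraries where they do the work, as an engineer would, in place of code of your own. Each camera call takes 0.05 s, during which the arm holds its last target. There are 200 camera calls.

## Working session

There is one attempt and no reset: what is moved stays moved. The work goes in short steps, Python scripts to look and compute and a shell command to move; the robot and the scene stay as the last step left them, time stands still between calls to the robot, and variables do not carry over. Pictures are saved under pics/ and viewed, at most 10 in all, crops included, and the job is handed in when it is done.

```bash
mkdir -p pics
cat > h.py <<'E'
import numpy as np, cv2
from rig import *
def w2p(c,P):
    q=np.c_[np.atleast_2d(P),np.ones(len(np.atleast_2d(P)))]@c["camera_from_world"].T
    return np.c_[c["cx"]+c["fx"]*q[:,0]/-q[:,2], c["cy"]+c["fy"]*-q[:,1]/-q[:,2]]
def pz(c,uv,z):
    """pixel -> world point on plane height z"""
    M=np.linalg.inv(c["camera_from_world"]); d=M[:3,:3]@np.array([(uv[0]-c["cx"])/c["fx"],-(uv[1]-c["cy"])/c["fy"],-1.]); o=M[:3,3]
    return o+d*(z-o[2])/d[2]
def save(c,n): cv2.imwrite("pics/"+n,cv2.cvtColor(c["color"],cv2.COLOR_RGB2BGR))
E
python3 - <<'E'
from h import *
s=sense();print(s["eef_pos"],s["ee_rot"],s["time_s"])
for n in("top","scene"):
    c=capture(n);save(c,n+"0.png");print(n,[c[k] for k in("fx","fy","cx","cy")],{k for k in c}, np.linalg.inv(c["camera_from_world"])[:3,3].round())
    for q in("gate","slot","station","cap_a","jar","stand"):
        z={"gate":85,"slot":85,"station":0,"cap_a":91.5}.get(q,85)
        for r in place_of(q,n)[:5]: print(q,np.round(r["centre"]),round(r["conf"],2),pz(c,r["centre"],z).round(1))
E
```

```text
[ 195.55270608 -486.96236071  230.73416631] [-6.34857260e-04  9.81839837e-01  1.89710649e-01  2.94293287e-05] 0.0
top [428.1122060266959, 428.1122060266959, 283.9347970472203, 216.79807591670027] {'cx', 'fx', 'fy', 'cy', 'depth', 'camera_from_world', 'color'} [ 348.  -20. 1101.]
gate [276. 178.] 0.74 [593.7   3.8  85. ]
gate [326. 178.] 0.5 [ 595.8 -118.3   85. ]
slot [271. 158.] 0.67 [642.   19.2  85. ]
station [280. 197.] 0.9 [561.2  -4.9   0. ]
cap_a [261. 214.] 0.67 [502.9  36.8  91.5]
cap_a [185. 195.] 0.65 [542.2 221.5  91.5]
cap_a [305. 282.] 0.63 [343.4 -69.9  91.5]
cap_a [277. 210.] 0.62 [5.114e+02 3.000e-01 9.150e+01]
cap_a [303. 198.] 0.44 [543.2 -61.4  91.5]
jar [330. 177.] 0.64 [ 598.2 -126.3   85. ]
stand [224. 201.] 0.66 [533.2 129.2  85. ]
scene [404.08608429939085, 404.08608429939085, 271.3838949840323, 205.60093786599776] {'cx', 'fx', 'fy', 'cy', 'depth', 'camera_from_world', 'color'} [985. 620. 599.]
gate [246. 220.] 0.62 [605.3   5.9  85. ]
gate [185. 173.] 0.5 [ 621.6 -263.6   85. ]
slot [235. 227.] 0.74 [639.5  15.2  85. ]
slot [205. 158.] 0.27 [ 536.5 -311.1   85. ]
station [262. 237.] 0.73 [550.5 -12.8   0. ]
cap_a [293. 210.] 0.73 [504.7  42.5  91.5]
cap_a [334. 300.] 0.73 [618.1 295.6  91.5]
cap_a [439. 337.] 0.69 [539.  444.5  91.5]
cap_a [284. 201.] 0.6 [499.2   3.3  91.5]
cap_a [256. 193.] 0.48 [532.  -62.4  91.5]
jar [219. 193.] 0.66 [ 599.4 -124.8   85. ]
stand [310. 236.] 0.89 [531.2 131.9  85. ]
```

Run:
```python
import cv2
a=cv2.imread("pics/top0.png")[130:300,170:370]; cv2.imwrite("pics/top0c.png",cv2.resize(a,None,fx=3.5,fy=3.5,interpolation=cv2.INTER_CUBIC))
```

```text
(no output)
```

View pics/top0c.png

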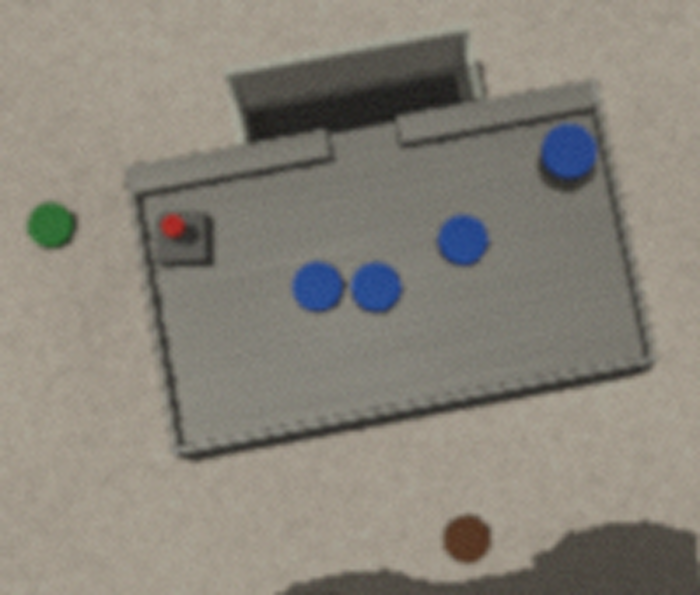

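View pics/scene0.png

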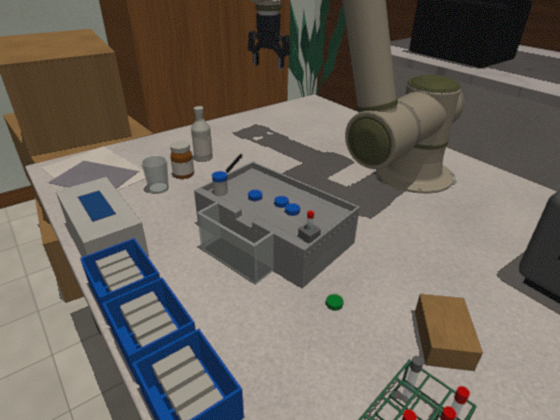

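The top crop shows the three caps at (318,286), (376,287) and (463,240), two of them nearly touching. The gate's posts are at about (332,160) and (400,145), the jar is in the right corner and the stand in the left. The scene view agrees. Next I fit the station pose.

```bash
cat > m.py <<'E'
from h import *
from scipy.optimize import least_squares
import sys
def caps(c,zz=98,exc=True):
    h=cv2.cvtColor(c["color"],cv2.COLOR_RGB2HSV); m=cv2.inRange(h,(105,120,60),(125,255,255))
    n,l,st,ce=cv2.connectedComponentsWithStats(m)
    return [(st[i,4],ce[i].round(1),pz(c,ce[i],zz)) for i in range(1,n) if st[i,4]>40]
E
python3 - <<'E'
from m import *
import json
c=capture("top")
px=np.array([[182,455],[650,365],[127,168],[597,85],[332,160],[400,145]])/3.5+[170,130]
P=np.array([[-130,165,103],[-130,-165,103],[70,165,103],[70,-165,103],[50,24,103],[50,-24,103]],float)
def T(p,P):
    co,s=np.cos(p[2]),np.sin(p[2]); return np.c_[p[0]+co*P[:,0]-s*P[:,1],p[1]+s*P[:,0]+co*P[:,1],P[:,2]]
f=lambda p:(w2p(c,T(p,P))-px).ravel()
r=least_squares(f,[550,0,.2]);print(r.x,r.fun.round(1))
W=r.x;R=np.array([[np.cos(W[2]),np.sin(W[2])],[-np.sin(W[2]),np.cos(W[2])]])
for a,b,p in caps(c): print(a,b,p.round(1),"station",(R@(p[:2]-W[:2])).round(1))
E
```

```text
[ 5.50049591e+02 -3.77090736e+00  2.13681110e-01] [-2.7  0.7  2.6  0.1 -0.8  0.   0.2 -1.1  0.2 -0.3  0.5  0.3]
416 [179.8  70.7] [856.7 252.1  98. ] station [353.9 185. ]
465 [233.3  73. ] [854.4 118.3  98. ] station [323.3  54.8]
411 [290.5  75.1] [852.6 -24.2  98. ] station [291.3 -84.1]
766 [369.3  73.2] [ 863.  -220.3   98. ] station [ 259.9 -278. ]
185 [332. 173.] [ 605.2 -130.1   98. ] station [  27.1 -135.2]
144 [301.8 198.1] [542.  -58.8  98. ] station [-19.6 -52. ]
146 [260.4 211.4] [507.1  38.8  98. ] station [-32.9  50.7]
144 [277.  211.7] [507.4  -0.6  98. ] station [-41.   12.1]
```

```bash
python3 -m jog '[{"tx":43,"ty":-35,"jaw":0.8},{"tx":43,"ty":-35,"jaw":0.8},{"tx":43,"ty":-35,"jaw":0.8},{"tx":43,"ty":-35,"jaw":0.8},{"tx":43,"ty":-35,"jaw":0.8}]' 30 && python3 -m jog '[{"tx":43,"ty":-35,"jaw":0.8},{"tx":43,"ty":-35,"jaw":0.8},{"tx":43,"ty":-35,"jaw":0.8},{"tx":43,"ty":-35,"jaw":0.8},{"az":0.17,"jaw":0.8}]'
python3 - <<'E'
from m import *
s=sense();print(s["eef_pos"],s["ee_rot"],s["grip_width"],s["time_s"])
c=capture("wrist");save(c,"w0.png");print([c[k] for k in("fx","fy","cx","cy")],c["mount"].round(3))
E
```

```text
[ 195.60573039 -487.20714451  231.30728601] [ 7.12227815e-06  9.81833193e-01  1.89746094e-01 -1.05732882e-05] 0.9983439377327779 0.75
[325.19226210127806, 325.19226210127806, 282.2034303472941, 205.0193462954075] [[-1.00000e-03  9.56000e-01  2.95000e-01  7.54010e+01]
 [ 1.00000e+00  1.00000e-03  0.00000e+00  4.78000e-01]
 [-0.00000e+00  2.95000e-01 -9.56000e-01 -1.42495e+02]
 [ 0.00000e+00  0.00000e+00  0.00000e+00  1.00000e+00]]schema error: expected keys tx, ty, tz, ax, ay, az, jaw
```

View pics/w0.png

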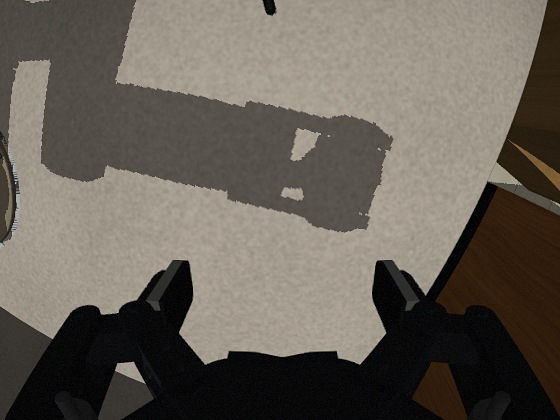

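The move was refused because a row needs all of its keys. The view shows only the open fingers at rest, so I repeat it with full rows.

```bash
python3 -m jog '[{"tx":43,"ty":-35,"tz":0,"ax":0,"ay":0,"az":0,"jaw":0.8},{"tx":43,"ty":-35,"tz":0,"ax":0,"ay":0,"az":0,"jaw":0.8},{"tx":43,"ty":-35,"tz":0,"ax":0,"ay":0,"az":0,"jaw":0.8},{"tx":43,"ty":-35,"tz":0,"ax":0,"ay":0,"az":0,"jaw":0.8},{"tx":43,"ty":-35,"tz":0,"ax":0,"ay":0,"az":0,"jaw":0.8}]' 30 && python3 -m jog '[{"tx":43,"ty":-35,"tz":0,"ax":0,"ay":0,"az":0,"jaw":0.8},{"tx":43,"ty":-35,"tz":0,"ax":0,"ay":0,"az":0,"jaw":0.8},{"tx":43,"ty":-35,"tz":0,"ax":0,"ay":0,"az":0,"jaw":0.8},{"tx":43,"ty":-35,"tz":0,"ax":0,"ay":0,"az":0,"jaw":0.8},{"tx":0,"ty":0,"tz":0,"ax":0,"ay":0,"az":0.17,"jaw":0.8}]'
python3 - <<'E'
from m import *
s=sense();print(s["eef_pos"],s["ee_rot"],s["grip_width"],s["time_s"])
c=capture("wrist");save(c,"w1.png")
E
```

```text
time_s: 1.42
eef_pos: [330.5, -243.1, 231.5]
ee_rot: [0.0, 0.982, 0.19, 0.0]
force: [1.1, -0.4, 0.0]
grip_width: 0.096
grip_force: 0.0
time_s: 2.05
eef_pos: [438.3, -47.8, 231.3]
ee_rot: [-0.0, 0.994, 0.106, 0.0]
force: [0.0, -1.2, -1.0]
grip_width: 0.1
grip_force: 0.0
[438.25673044 -47.7704036  231.27683746] [-1.71229397e-04  9.94313521e-01  1.06492124e-01  1.42834721e-04] 0.10006783814348988 2.05
```

View pics/w1.png

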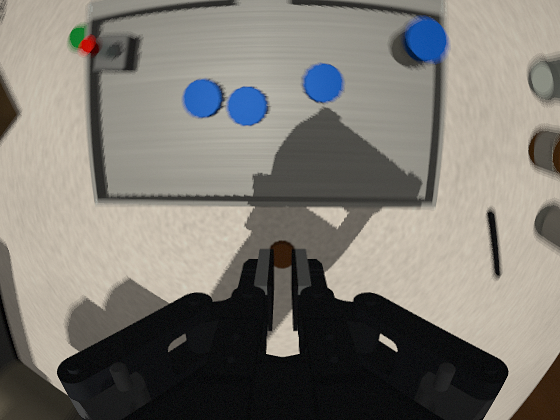

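The wrist view shows the caps at (203,98), (247,106) and (323,83). The gate edges are at columns ~238 and ~290 at the top, and the near fence is level, so the yaw is about right. I now measure from this picture.

```bash
cat >> m.py <<'E'
from scipy.spatial.transform import Rotation as Ro
def wp(c,s,uv,z):
    x,y=uv[0]-c["cx"],uv[1]-c["cy"]; r=np.hypot(x,y); t=r/c["fx"]
    d=np.array([x/r*np.sin(t),-y/r*np.sin(t),-np.cos(t)])
    q=s["ee_rot"];R=Ro.from_quat([q[1],q[2],q[3],q[0]]).as_matrix()
    o=R@c["mount"][:3,3]+s["eef_pos"]; d=R@c["mount"][:3,:3]@d
    return o+d*(z-o[2])/d[2]
W=np.array([550.,-3.8,.2137])
def st(p):
    a=W[2];return np.array([[np.cos(a),np.sin(a)],[-np.sin(a),np.cos(a)]])@(np.asarray(p)[:2]-W[:2])
def wcaps(c,s):
    h=cv2.cvtColor(c["color"],cv2.COLOR_RGB2HSV); m=cv2.inRange(h,(105,120,60),(125,255,255))
    n,l,S,ce=cv2.connectedComponentsWithStats(m)
    for i in range(1,n):
        if S[i,4]>80: p=wp(c,s,ce[i],98); print("blue",S[i,4],ce[i].round(),p[:2].round(1),"st",st(p).round(1))
E
python3 - <<'E'
from m import *
s=sense();c=capture("wrist");wcaps(c,s);print("tool st",st(s["eef_pos"]).round(1))
for n,uv,z in[("gateL",(238,3),103),("gateR",(290,3),103),("nearL in",(104,198),103),("nearR in",(430,200),103),("R far in",(441,60),103),("L far in",(97,60),103)]:
    p=wp(c,s,uv,z);print(n,p.round(1),st(p).round(1))
for n in ("gate","slot"):
  for r in place_of(n,"wrist")[:2]: p=wp(c,s,r["centre"],85);print(n,r["conf"],np.round(r["centre"]),st(p).round(1))
E
```

```text
blue 1541 [420.  34.] [ 607.6 -139. ] st [  27.6 -144.4]
blue 1240 [318.  81.] [540.9 -58.9] st [-20.6 -51.9]
blue 1170 [198.  99.] [506.4  37.8] st [-33.8  49.9]
blue 1221 [243. 106.] [507.2  -1.6] st [-41.3  11.3]
tool st [-119.3  -20.5]
gateL [593.9  20.  103. ] [48.  13.9]
gateR [601.6 -22.4 103. ] [ 46.5 -29.1]
nearL in [402.3 118.5 103. ] [-118.4  150.8]
nearR in [ 462.5 -185.   103. ] [-123.9 -158.5]
R far in [ 589.4 -161.4  103. ] [   5.1 -162.3]
L far in [531.4 141.9 103. ] [ 12.7 146.4]
gate 0.89 [256.   4.] [51.8  0.7]
```

```bash
python3 -m jog '[{"tx":39,"ty":-32,"tz":0,"ax":0,"ay":0,"az":0,"jaw":0.67},{"tx":0,"ty":0,"tz":40,"ax":0,"ay":0,"az":0,"jaw":0.67},{"tx":0,"ty":0,"tz":40,"ax":0,"ay":0,"az":0,"jaw":0.67},{"tx":0,"ty":0,"tz":30,"ax":0,"ay":0,"az":0,"jaw":0.67},{"tx":0,"ty":0,"tz":0,"ax":0,"ay":0,"az":0,"jaw":0.67}]'
python3 - <<'E'
from m import *
s=sense();c=capture("wrist");save(c,"w2.png");wcaps(c,s);print("tool st",st(s["eef_pos"]).round(1),s["eef_pos"][2])
for n in ("gate","slot"):
  for r in place_of(n,"wrist")[:2]: p=wp(c,s,r["centre"],85);print(n,r["conf"],np.round(r["centre"]),st(p).round(1))
E
```

```text
time_s: 2.88
eef_pos: [467.8, -11.7, 120.1]
ee_rot: [-0.001, 0.994, 0.106, -0.002]
force: [0.4, 0.8, 0.5]
grip_width: 0.168
grip_force: 0.0
blue 2235 [543.  81.] [ 606.3 -149.5] st [  24.1 -154.4]
blue 3151 [396. 136.] [541.7 -57.1] st [-19.4 -50.3]
blue 3240 [205. 159.] [508.   37.8] st [-32.2  49.5]
blue 3304 [277. 173.] [508.6  -0.7] st [-39.8  11.8]
tool st [-82.    9.8] 120.08569950708059
gate 0.67 [296.   4.] [51.9  1.6]
gate 0.59 [294.  99.] [-1.9  2.7]
```

View pics/w2.png

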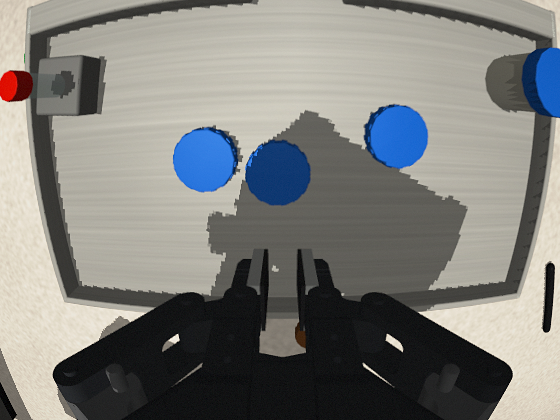

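View: cap C at (277,173) lies ahead of the fingers, which stand at (257–308, 250). The gate edges are at columns 257 and 343. I lower behind C and push.

```bash
python3 -m jog '[{"tx":0,"ty":-2,"tz":15,"ax":0,"ay":0,"az":0,"jaw":0.67},{"tx":0,"ty":0,"tz":14,"ax":0,"ay":0,"az":0,"jaw":0.67},{"tx":8,"ty":0,"tz":0,"ax":0,"ay":0,"az":0,"jaw":0.67},{"tx":8,"ty":0,"tz":0,"ax":0,"ay":0,"az":0,"jaw":0.67},{"tx":8,"ty":1,"tz":0,"ax":0,"ay":0,"az":0,"jaw":0.67}]' && python3 -m jog '[{"tx":10,"ty":2,"tz":0,"ax":0,"ay":0,"az":0,"jaw":0.67},{"tx":10,"ty":2,"tz":0,"ax":0,"ay":0,"az":0,"jaw":0.67},{"tx":10,"ty":2,"tz":0,"ax":0,"ay":0,"az":0,"jaw":0.67},{"tx":10,"ty":1.5,"tz":0,"ax":0,"ay":0,"az":0,"jaw":0.67},{"tx":10,"ty":1.5,"tz":0,"ax":0,"ay":0,"az":0,"jaw":0.67}]'
python3 - <<'E'
from m import *
s=sense();c=capture("wrist");save(c,"w3.png");wcaps(c,s);print("tool st",st(s["eef_pos"]).round(1),s["eef_pos"][2])
for r in place_of("gate","wrist")[:2]: p=wp(c,s,r["centre"],85);print(r["conf"],np.round(r["centre"]),st(p).round(1))
E
```

```text
time_s: 3.65
eef_pos: [493.0, -5.1, 92.8]
ee_rot: [0.0, 0.994, 0.106, 0.0]
force: [0.1, 0.4, -0.4]
grip_width: 0.167
grip_force: 0.1
time_s: 4.28
eef_pos: [543.5, -3.4, 92.3]
ee_rot: [-0.0, 0.994, 0.106, -0.0]
force: [0.1, -0.3, -0.3]
grip_width: 0.166
grip_force: 0.1
blue 4439 [282. 215.] [571.7   2.3] st [22.5  1.4]
blue 2050 [545. 240.] [ 587.7 -155.3] st [   4.7 -156.1]
blue 2417 [385. 278.] [549.7 -55. ] st [-11.2 -49.9]
blue 970 [191. 289.] [523.3  39.1] st [-17.   47.6]
tool st [-6.3  1.7] 92.26372372327509
0.59 [283. 144.] [52.3  0.9]
```

View pics/w3.png

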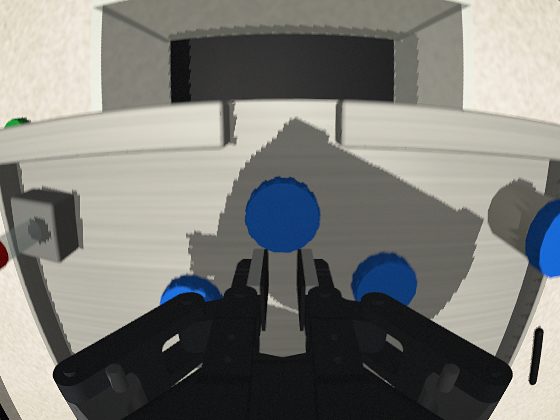

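Cap C sits at (282,215) in the cradle, centred on the gate (posts at columns 230 and 340). I push it through.

```bash
python3 -m jog '[{"tx":11,"ty":0.5,"tz":0,"ax":0,"ay":0,"az":0,"jaw":0.67},{"tx":11,"ty":0.5,"tz":0,"ax":0,"ay":0,"az":0,"jaw":0.67},{"tx":11,"ty":0,"tz":0,"ax":0,"ay":0,"az":0,"jaw":0.67},{"tx":11,"ty":0,"tz":0,"ax":0,"ay":0,"az":0,"jaw":0.67},{"tx":11,"ty":0,"tz":0,"ax":0,"ay":0,"az":0,"jaw":0.67}]' && python3 -m jog '[{"tx":4,"ty":0,"tz":0,"ax":0,"ay":0,"az":0,"jaw":0.67},{"tx":0,"ty":0,"tz":0,"ax":0,"ay":0,"az":0,"jaw":0.67}]'
python3 - <<'E'
from m import *
s=sense();c=capture("wrist");save(c,"w4.png");wcaps(c,s);print("tool st",st(s["eef_pos"]).round(1),s["eef_pos"][2])
t=capture("top")
for a,b,p in caps(t): 
  if a<300: print(b,st(p).round(1), t["depth"][int(b[1]),int(b[0])])
E
```

```text
time_s: 5.0
eef_pos: [597.5, 7.3, 92.3]
ee_rot: [-0.0, 0.994, 0.106, -0.0]
force: [-1.0, 0.2, -0.6]
grip_width: 0.161
grip_force: 0.0
time_s: 5.25
eef_pos: [600.8, 8.0, 92.2]
ee_rot: [-0.0, 0.994, 0.106, -0.0]
force: [0.5, -0.2, 0.6]
grip_width: 0.166
grip_force: 0.0
blue 1981 [281. 144.] [659.7  20.8] st [112.4   0.8]
blue 2586 [521. 337.] [ 574.3 -169.2] st [ -11.4 -166.7]
tool st [52.1  0.8] 92.15262009045976
[332. 173.] [  27.1 -135.1] 990.29285
[301.9 198.1] [-19.7 -52.2] 1021.5569
```

C is down in the slot. I back off above the tray, towards the far side of B, and use the wrist depth to check how wide the linkage is against the stand.

```bash
python3 -m jog '[{"tx":0,"ty":0,"tz":-50,"ax":0,"ay":0,"az":0,"jaw":0.67},{"tx":-45,"ty":-25,"tz":0,"ax":0,"ay":0,"az":0.17,"jaw":0.67}]'
python3 - <<'E'
from m import *
s=sense();c=capture("wrist");wcaps(c,s);print("tool st",st(s["eef_pos"]).round(1),s["eef_pos"][2],s["ee_rot"])
d=c["depth"];u,v=np.meshgrid(np.arange(560),np.arange(420));x,y=u-c["cx"],v-c["cy"];r=np.hypot(x,y);t=r/c["fx"]
X=np.stack([d*np.tan(t)*x/r,-d*np.tan(t)*y/r,-d,np.ones_like(d)],-1)@c["mount"].T
m=(d>0)&(d<140)&(v>240)&(X[...,2]<5)
for z0 in range(-100,5,10):
    k=m&(X[...,2]>=z0)&(X[...,2]<z0+10)
    if k.sum()>5: print(z0,"y",X[k][:,1].min().round(),X[k][:,1].max().round(),"x",X[k][:,0].min().round(),X[k][:,0].max().round())
E
```

```text
time_s: 5.6
eef_pos: [554.3, 21.8, 145.9]
ee_rot: [0.001, 1.0, 0.018, 0.005]
force: [-0.2, 0.3, -0.6]
grip_width: 0.167
grip_force: 0.0
blue 1654 [289.  91.] [640.5  20.9] st [93.7  4.9]
blue 1851 [517. 201.] [ 580.7 -153.3] st [  -1.7 -152.6]
blue 1513 [394. 255.] [538.8 -55.1] st [-21.8 -47.7]
blue 156 [270. 298.] [504.1  27.9] st [-38.2  40.8]
tool st [ 9.6 24.1] 145.90132425623915 [9.22440748e-04 9.99818901e-01 1.84386981e-02 4.61840601e-03]
-100 y -63.0 64.0 x -5.0 22.0
-90 y -64.0 65.0 x -9.0 19.0
-80 y -58.0 58.0 x -12.0 19.0
-70 y -52.0 52.0 x -13.0 19.0
-60 y -46.0 47.0 x -13.0 15.0
-50 y -39.0 41.0 x -11.0 15.0
-40 y -20.0 21.0 x -11.0 13.0
-30 y -20.0 21.0 x -11.0 12.0
-20 y -20.0 21.0 x -0.0 12.0
```

```bash
python3 -m jog '[{"tx":-42,"ty":-20,"tz":0,"ax":0,"ay":0,"az":0,"jaw":0.67},{"tx":-42,"ty":-20,"tz":0,"ax":0,"ay":0,"az":0,"jaw":0.67},{"tx":0,"ty":0,"tz":0,"ax":0,"ay":0,"az":0.17,"jaw":0.67},{"tx":0,"ty":0,"tz":0,"ax":0,"ay":0,"az":0.17,"jaw":0.67},{"tx":0,"ty":0,"tz":0,"ax":0,"ay":0,"az":0.16,"jaw":0.67}]' && python3 -m jog '[{"tx":0,"ty":0,"tz":0,"ax":0,"ay":0,"az":0,"jaw":0.67}]'
cat >> m.py <<'E'
def rep():
    s=sense();q=s["ee_rot"];R=Ro.from_quat([q[1],q[2],q[3],q[0]]).as_matrix()
    print("tool st",st(s["eef_pos"]).round(1),"z",s["eef_pos"][2].round(1),"yaw",(np.arctan2(R[1,0],R[0,0])-W[2]).round(3),"tilt",R[:2,2].round(3),"t",s["time_s"],"F",np.round(s["force"],1))
    c=capture("wrist");wcaps(c,s);return s,c
E
python3 - <<'E'
from m import *
rep()
E
```

```text
time_s: 6.28
eef_pos: [465.5, 59.4, 142.4]
ee_rot: [0.0, 0.973, -0.23, 0.0]
force: [-0.2, -0.1, -0.1]
grip_width: 0.166
grip_force: 0.0
time_s: 6.4
eef_pos: [465.6, 59.3, 142.3]
ee_rot: [0.0, 0.974, -0.226, -0.0]
force: [-0.2, 0.2, 0.6]
grip_width: 0.17
grip_force: 0.0
tool st [-69.1  79.6] z 142.3 yaw -0.671 tilt [-0.  0.] t 6.4 F [-0.2  0.2  0.6]
blue 2417 [402.  41.] [541.2 -56.2] st [-19.7 -49.4]
blue 2609 [282. 158.] [507.3  38.7] st [-32.7  50.6]
```

```bash
python3 -m jog '[{"tx":0,"ty":0,"tz":25,"ax":0,"ay":0,"az":0,"jaw":0.67},{"tx":0,"ty":0,"tz":25,"ax":0,"ay":0,"az":0,"jaw":0.67},{"tx":8,"ty":0,"tz":0,"ax":0,"ay":0,"az":0,"jaw":0.67},{"tx":8,"ty":0,"tz":0,"ax":0,"ay":0,"az":0,"jaw":0.67},{"tx":8,"ty":0,"tz":0,"ax":0,"ay":0,"az":0,"jaw":0.67}]' && python3 -m jog '[{"tx":10,"ty":0,"tz":0,"ax":0,"ay":0,"az":0,"jaw":0.67},{"tx":10,"ty":0,"tz":0,"ax":0,"ay":0,"az":0,"jaw":0.67},{"tx":10,"ty":0,"tz":0,"ax":0,"ay":0,"az":0,"jaw":0.67},{"tx":10,"ty":0,"tz":0,"ax":0,"ay":0,"az":0,"jaw":0.67},{"tx":10,"ty":0,"tz":0,"ax":0,"ay":0,"az":0,"jaw":0.67}]' && python3 -m jog '[{"tx":10,"ty":0,"tz":0,"ax":0,"ay":0,"az":0,"jaw":0.67},{"tx":8,"ty":0,"tz":0,"ax":0,"ay":0,"az":0,"jaw":0.67},{"tx":0,"ty":0,"tz":0,"ax":0,"ay":0,"az":0,"jaw":0.67}]' | tail -6
python3 - <<'E'
from m import *
rep()
E
```

```text
time_s: 7.08
eef_pos: [488.5, 48.3, 93.2]
ee_rot: [-0.0, 0.974, -0.227, 0.001]
force: [-0.4, 0.3, 1.0]
grip_width: 0.168
grip_force: 0.1
time_s: 7.7
eef_pos: [532.8, 26.3, 92.3]
ee_rot: [0.0, 0.974, -0.227, -0.0]
force: [-0.3, 0.7, 0.5]
grip_width: 0.166
grip_force: 0.1
time_s: 8.07
eef_pos: [548.7, 18.4, 92.2]
ee_rot: [0.0, 0.974, -0.227, 0.0]
force: [-0.4, 0.6, -0.6]
grip_width: 0.169
grip_force: 0.0
tool st [ 3.4 22. ] z 92.2 yaw -0.672 tilt [-0. -0.] t 8.075 F [-0.4  0.6 -0.6]
blue 477 [10. 10.] [745.1  87.8] st [210.1  48.1]
blue 3643 [538.  55.] [ 592.8 -151.1] st [  10.6 -153. ]
blue 2052 [213.  86.] [638.    6.3] st [88.2 -8.8]
blue 4459 [282. 213.] [575.6   5.1] st [26.9  3.3]
blue 3720 [428. 212.] [545.  -56.9] st [-16.1 -50.9]
```

```bash
python3 -m jog '[{"tx":-22,"ty":0,"tz":0,"ax":0,"ay":0,"az":0,"jaw":0.67},{"tx":0,"ty":0,"tz":0,"ax":0,"ay":0,"az":-0.17,"jaw":0.67},{"tx":0,"ty":0,"tz":0,"ax":0,"ay":0,"az":-0.17,"jaw":0.67},{"tx":0,"ty":0,"tz":0,"ax":0,"ay":0,"az":-0.17,"jaw":0.67},{"tx":0,"ty":0,"tz":0,"ax":0,"ay":0,"az":-0.16,"jaw":0.67}]' | head -1 && python3 -m jog '[{"tx":-7,"ty":16,"tz":0,"ax":0,"ay":0,"az":0,"jaw":0.67},{"tx":0,"ty":16,"tz":0,"ax":0,"ay":0,"az":0,"jaw":0.67},{"tx":0,"ty":0,"tz":0,"ax":0,"ay":0,"az":0,"jaw":0.67}]'
python3 - <<'E'
from m import *
rep()
E
```

```text
time_s: 8.75
time_s: 9.12
eef_pos: [528.8, -5.9, 92.4]
ee_rot: [0.0, 0.995, 0.104, 0.0]
force: [-0.7, -0.1, 0.3]
grip_width: 0.168
grip_force: 0.0
tool st [-21.2   2.5] z 92.4 yaw -0.006 tilt [ 0. -0.] t 9.125 F [-0.7 -0.1  0.3]
blue 2079 [282.  36.] [632.8  15.6] st [85.1  1.4]
blue 4683 [276. 173.] [574.8   6.2] st [26.3  4.5]
blue 1636 [548. 210.] [ 589.9 -150.5] st [   7.8 -151.9]
blue 3538 [388. 260.] [544.5 -55.6] st [-16.4 -49.5]
```

```bash
python3 -m jog '[{"tx":8,"ty":-1.5,"tz":0,"ax":0,"ay":0,"az":0,"jaw":0.67},{"tx":8,"ty":0,"tz":0,"ax":0,"ay":0,"az":0,"jaw":0.67},{"tx":8,"ty":0.5,"tz":0,"ax":0,"ay":0,"az":0,"jaw":0.67},{"tx":8,"ty":1,"tz":0,"ax":0,"ay":0,"az":0,"jaw":0.67},{"tx":8,"ty":1,"tz":0,"ax":0,"ay":0,"az":0,"jaw":0.67}]' && python3 -m jog '[{"tx":10,"ty":0.5,"tz":0,"ax":0,"ay":0,"az":0,"jaw":0.67},{"tx":10,"ty":0,"tz":0,"ax":0,"ay":0,"az":0,"jaw":0.67},{"tx":10,"ty":0,"tz":0,"ax":0,"ay":0,"az":0,"jaw":0.67},{"tx":4,"ty":0,"tz":0,"ax":0,"ay":0,"az":0,"jaw":0.67},{"tx":0,"ty":0,"tz":0,"ax":0,"ay":0,"az":0,"jaw":0.67}]'
python3 - <<'E'
from m import *
s,c=rep();save(c,"w5.png")
E
```

```text
time_s: 9.8
eef_pos: [568.4, 3.2, 92.3]
ee_rot: [0.0, 0.994, 0.106, -0.0]
force: [-0.3, 0.6, 0.4]
grip_width: 0.164
grip_force: 0.0
time_s: 10.42
eef_pos: [601.2, 9.8, 92.2]
ee_rot: [-0.0, 0.994, 0.106, -0.0]
force: [-1.0, 0.2, 0.2]
grip_width: 0.167
grip_force: 0.0
tool st [53.   2.5] z 92.2 yaw -0.002 tilt [-0.  0.] t 10.425 F [-1.   0.2  0.2]
blue 3279 [283. 158.] [654.3  20.3] st [107.    1.4]
blue 2546 [523. 337.] [ 574.  -169.7] st [ -11.7 -167.2]
```

View pics/w5.png

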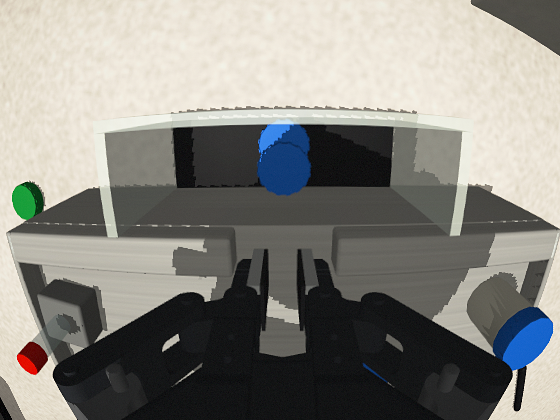

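Two caps are in the slot, at (285,160), one partly on the other. I go behind A next.

```bash
python3 -m jog '[{"tx":0,"ty":0,"tz":-50,"ax":0,"ay":0,"az":0,"jaw":0.67},{"tx":-36,"ty":28,"tz":0,"ax":0,"ay":0,"az":0,"jaw":0.67},{"tx":-36,"ty":28,"tz":0,"ax":0,"ay":0,"az":0,"jaw":0.67},{"tx":-34,"ty":28,"tz":0,"ax":0,"ay":0,"az":0,"jaw":0.67},{"tx":0,"ty":0,"tz":0,"ax":0,"ay":0,"az":-0.16,"jaw":0.67}]' | head -1 && python3 -m jog '[{"tx":0,"ty":0,"tz":0,"ax":0,"ay":0,"az":-0.15,"jaw":0.67},{"tx":0,"ty":0,"tz":0,"ax":0,"ay":0,"az":-0.15,"jaw":0.67},{"tx":0,"ty":0,"tz":0,"ax":0,"ay":0,"az":-0.15,"jaw":0.67},{"tx":0,"ty":0,"tz":0,"ax":0,"ay":0,"az":-0.15,"jaw":0.67},{"tx":0,"ty":0,"tz":0,"ax":0,"ay":0,"az":0,"jaw":0.67}]'
python3 - <<'E'
from m import *
rep()
E
```

```text
time_s: 11.1
time_s: 11.72
eef_pos: [515.0, -94.6, 142.4]
ee_rot: [-0.0, 0.885, 0.466, -0.0]
force: [-0.5, -0.6, -0.7]
grip_width: 0.166
grip_force: 0.0
tool st [-53.5 -81.3] z 142.4 yaw 0.757 tilt [-0.  0.] t 11.725 F [-0.5 -0.6 -0.7]
blue 317 [348.   6.] [624.1  -2.9] st [ 72.6 -14.8]
blue 1193 [537.  13.] [757.2 -64.5] st [ 189.6 -103.3]
blue 2599 [284. 160.] [541.9 -58.6] st [-19.6 -51.8]
blue 3385 [435. 218.] [ 603.3 -145.1] st [  22.1 -149.4]
```

```bash
python3 -m jog '[{"tx":0,"ty":1.5,"tz":25,"ax":0,"ay":0,"az":0,"jaw":0.67},{"tx":0,"ty":0,"tz":25,"ax":0,"ay":0,"az":0,"jaw":0.67},{"tx":8,"ty":0,"tz":0,"ax":0,"ay":0,"az":0,"jaw":0.67},{"tx":8,"ty":0,"tz":0,"ax":0,"ay":0,"az":0,"jaw":0.67},{"tx":8,"ty":0,"tz":0,"ax":0,"ay":0,"az":0,"jaw":0.67}]' | head -2 && python3 -m jog '[{"tx":10,"ty":0,"tz":0,"ax":0,"ay":0,"az":0,"jaw":0.67},{"tx":10,"ty":0,"tz":0,"ax":0,"ay":0,"az":0,"jaw":0.67},{"tx":10,"ty":0,"tz":0,"ax":0,"ay":0,"az":0,"jaw":0.67},{"tx":10,"ty":0,"tz":0,"ax":0,"ay":0,"az":0,"jaw":0.67},{"tx":10,"ty":0,"tz":0,"ax":0,"ay":0,"az":0,"jaw":0.67}]' | head -1 && python3 -m jog '[{"tx":9,"ty":0,"tz":0,"ax":0,"ay":0,"az":0,"jaw":0.67},{"tx":2,"ty":0,"tz":0,"ax":0,"ay":0,"az":0,"jaw":0.67},{"tx":0,"ty":0,"tz":0,"ax":0,"ay":0,"az":0,"jaw":0.67}]' | head -1
python3 - <<'E'
from m import *
rep()
E
```

```text
time_s: 12.4
eef_pos: [530.8, -75.2, 93.3]
time_s: 13.02
time_s: 13.4
tool st [  9.5 -24. ] z 92.2 yaw 0.758 tilt [-0.  0.] t 13.4 F [ 0.3 -0.3  1. ]
blue 3107 [542.  39.] [7.473e+02 1.000e-01] st [193.7 -38.1]
blue 3091 [345. 101.] [630.7  24.4] st [84.8 10.4]
blue 4445 [282. 214.] [581.   -1.6] st [30.8 -4.4]
```

```bash
python3 -m jog '[{"tx":-24,"ty":0,"tz":0,"ax":0,"ay":0,"az":0.07,"jaw":0.67},{"tx":0,"ty":0,"tz":0,"ax":0,"ay":0,"az":0.17,"jaw":0.67},{"tx":0,"ty":0,"tz":0,"ax":0,"ay":0,"az":0.17,"jaw":0.67},{"tx":0,"ty":0,"tz":0,"ax":0,"ay":0,"az":0.17,"jaw":0.67},{"tx":0,"ty":0,"tz":0,"ax":0,"ay":0,"az":0.18,"jaw":0.67}]' | head -1 && python3 -m jog '[{"tx":-13,"ty":-18,"tz":0,"ax":0,"ay":0,"az":0,"jaw":0.67},{"tx":0,"ty":-17,"tz":0,"ax":0,"ay":0,"az":0,"jaw":0.67},{"tx":0,"ty":0,"tz":0,"ax":0,"ay":0,"az":0,"jaw":0.67}]' | head -1
python3 - <<'E'
from m import *
rep()
E
```

```text
time_s: 14.08
time_s: 14.45
tool st [-20.6  -4.7] z 92.5 yaw -0.0 tilt [ 0. -0.] t 14.45 F [ 0.7 -0.2  0.2]
blue 2835 [272.  43.] [630.8  12.5] st [82.4 -1.2]
blue 4722 [284. 166.] [580.8  -3.2] st [30.2 -6. ]
blue 2483 [543. 213.] [ 590.7 -153.7] st [   8.  -155.1]
```

```bash
python3 -m jog '[{"tx":10,"ty":0.5,"tz":0,"ax":0,"ay":0,"az":0,"jaw":0.67},{"tx":9,"ty":0,"tz":0,"ax":0,"ay":0,"az":0,"jaw":0.67},{"tx":6,"ty":0,"tz":0,"ax":0,"ay":0,"az":0,"jaw":0.67},{"tx":6,"ty":-2,"tz":0,"ax":0,"ay":0,"az":0,"jaw":0.67},{"tx":6,"ty":-2,"tz":0,"ax":0,"ay":0,"az":0,"jaw":0.67}]' | head -1 && python3 -m jog '[{"tx":5,"ty":-2,"tz":0,"ax":0,"ay":0,"az":0,"jaw":0.67},{"tx":0,"ty":0,"tz":0,"ax":0,"ay":0,"az":0,"jaw":0.67}]' | head -1
python3 - <<'E'
from m import *
rep()
E
```

```text
time_s: 15.12
time_s: 15.38
tool st [21.4  0.1] z 92.3 yaw -0.001 tilt [ 0. -0.] t 15.375 F [ 0.5  0.5 -0.8]
blue 3386 [280. 109.] [643.9  17.2] st [96.2  0.6]
blue 4443 [282. 213.] [599.7   6.8] st [50.8 -0.2]
blue 2917 [536. 291.] [ 581.3 -164.4] st [  -3.4 -163.6]
```

```bash
python3 -m jog '[{"tx":8,"ty":-0.5,"tz":0,"ax":0,"ay":0,"az":0,"jaw":0.67},{"tx":9,"ty":0,"tz":0,"ax":0,"ay":0,"az":0,"jaw":0.67},{"tx":9,"ty":0,"tz":0,"ax":0,"ay":0,"az":0,"jaw":0.67},{"tx":5,"ty":0,"tz":0,"ax":0,"ay":0,"az":0,"jaw":0.67},{"tx":0,"ty":0,"tz":0,"ax":0,"ay":0,"az":0,"jaw":0.67}]' | head -1 && python3 -m jog '[{"tx":0,"ty":0,"tz":-30,"ax":0,"ay":0,"az":0,"jaw":0.67},{"tx":0,"ty":0,"tz":-40,"ax":0,"ay":0,"az":0,"jaw":0.67},{"tx":-40,"ty":0,"tz":-40,"ax":0,"ay":0,"az":0,"jaw":0.67},{"tx":-30,"ty":0,"tz":0,"ax":0,"ay":0,"az":0,"jaw":0.67},{"tx":0,"ty":0,"tz":0,"ax":0,"ay":0,"az":0,"jaw":0.67}]' | head -1
python3 - <<'E'
from m import *
s,c=rep();save(c,"w6.png")
E
```

```text
time_s: 16.05
time_s: 16.68
tool st [-19.1   0.5] z 203.0 yaw -0.003 tilt [ 0.001 -0.   ] t 16.675 F [-0.5  0.6  0.2]
blue 1494 [282.  65.] [637.   15.1] st [89.1  0.1]
blue 1818 [456. 167.] [ 594.9 -145.8] st [  13.7 -148.3]
```

View pics/w6.png

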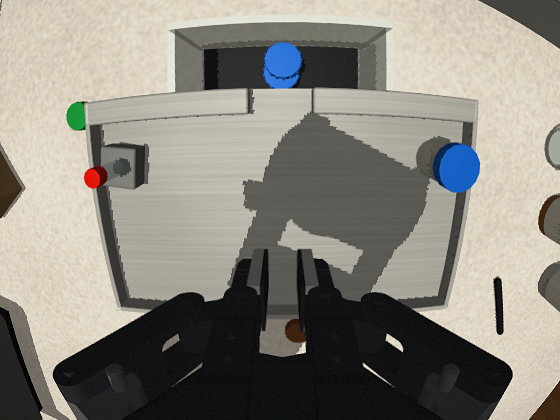

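The tray is empty of caps. All three lie stacked in the slot at (282,65), and the jar and stand are in their places. I hand in.

```bash
python3 -m jog '[{"tx":0,"ty":0,"tz":0,"ax":0,"ay":0,"az":0,"jaw":0.67},{"tx":0,"ty":0,"tz":0,"ax":0,"ay":0,"az":0,"jaw":0.67},{"tx":0,"ty":0,"tz":0,"ax":0,"ay":0,"az":0,"jaw":0.67}]' | head -1; python3 -c "
from m import *
s,c=rep();b=c['depth'][55:80,270:295];print(b.min(),b.max())
print(finish_job())"
```

```text
time_s: 17.1
tool st [-17.6   0.5] z 202.0 yaw -0.002 tilt [-0.001  0.   ] t 17.1 F [ 0.1 -0.2 -0.4]
blue 1514 [282.  67.] [637.1  15.2] st [89.1  0.1]
blue 1830 [457. 169.] [ 594.4 -146. ] st [  13.3 -148.4]
0.0 291.47186
the job is handed in; nothing more can be done
None
```

All three caps were pushed through the gate one at a time and lie in the slot, the jar and stand look undisturbed, and the job was handed in at about 17 s; the hand-in call returned no verdict.

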